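# Swing the sensor head of a lab goniometer to its mark and clamp it

### The arm

A 6-joint arm with a two-finger parallel gripper is mounted at the origin on the work surface. World frame = base frame: x ahead of the robot, y to its left, z up, the work surface at z = 0. Lengths are in m, angles in rad, forces in N, time in s.
With the tool pointing down it reaches from about 0.3 to 0.85 m from the base axis. Payload 4.2 kg.
Tool frame: the origin (TCP) lies midway between the tips of the shut fingers; the grasp point (between the pads) lies 19 mm behind it; z points along the fingers, y is the line along which they close (so a half turn about z gives the same grasp; the last joint's range is limited). The gripper opens to 91 mm and grips with 3 to 60 N. Pads are 32 mm wide; open, the fingers measure 118 mm over their backs; the gripper's body (76 mm by 178 mm) begins 60 mm behind the grasp point.
Start: joints at [1.227, 0.32, 1.565, -0, 1.257, -0.02], TCP at [0.183, 0.545, 0.214] pointing down, gripper open.
Joint ranges: [-3.11, 3.11], [-0.84, 2.01], [0.21, 2.61], [-1.34, 4.49], [0.05, 2.63], [-2.56, 2.56]. Speed limits (rad/s): [2.57, 2.57, 3.14, 3.14, 3.14, 3.14].

### API

Orientations are given as a rotation vector (axis times angle).
In Python, from cell import ctrl, kin, eyes gives the robot as it stands. Calls block until the motion is done:
- ctrl.move_ptp(position, orientation): joint-space move of the TCP to a pose.
- ctrl.move_l(position, max_speed=0.15, frame=None, max_force=None): straight line of the TCP; frame=None keeps the orientation; max_speed is the mean speed in m/s. With max_force (N) it stops when the force on the tool has changed by that much, and returns True; else False.
- ctrl.move_j(angles): joint-space move.
- ctrl.command_gripper(opening, effort=None): opening from 0.0 (shut) to 1.0 (fully open); effort is the grip in N (None keeps the last); returns when the fingers have stopped.
- ctrl.dwell(seconds).
- kin.solve_ik(position, orientation): joint angles nearest the present ones, or None.
- ctrl.state(): the state.
- eyes.read_camera(name): name is "side" or "top"; returns (picture, depth): 400x640x3 uint8, red, green, blue; 400x640 float32, m along the optical axis (not along the pixel's ray), 0 where there is no reading.
- eyes.camera_params(name): a dict with "K" (3x3 intrinsics, pixels), "rvec" (rotation vector, rad) and "tvec" (3), from world to camera coordinates, as OpenCV has them. Camera axes: x right, y down, z forward; pixel columns grow to the right and rows downward; lengths in m; the calibration is good to about 2 mm. A picture is of the moment at which its call begins. camera_params takes no time and is no camera call.
A pose or a line that the arm cannot do raises ctrl.Unreachable and nothing moves.
- ctrl.job_done(): hands the job in; it is judged then, once.
The state is a dict: "time_s": time; "joint_pos": joint angles; "dq": joint speeds; "joint_efforts": joint torques, N m; "ee_pos": TCP position; "tcp_rot": TCP orientation; "wrist_force": force on the tool from outside, world axes, zero at the start; "ft_torque": the same for the moment, N m; "gripper_width": opening from 0.0 (shut) to 1.0 (fully open); "gripper_force": force on a finger pad.
Only numpy, scipy, OpenCV 4.12 (cv2) and the standard library are available. Lean on these libraries where they do the work, as an engineer would, in place of code of your own. Each camera call takes 0.05 s, during which the arm holds its last target. There are 200 camera calls.

### The job

On the goniometer stage, loosen the clamp knob (the black bar-shaped wing on the bridge) by turning it anticlockwise to its stop, swing the white sensor head until its arm points at the wide steel stud, not the thin one, and then turn the knob clockwise again until the head is clamped tight there.

Things in the scene. Friction and masses are not known exactly. Their poses are not given: they have to be found in the camera images.
- knob_grip (a point): Grip of the clamp knob: a black upright bar 58 mm long, 12 wide, 40 tall (top 14 mm above this point, foot 26 below) on an aluminium bridge at the turntable's edge, 85 mm from the pivot, opposite the side where the marks are. x runs along the bar, z is up; it turns about the vertical through this point. Tight, the bar points at the vial on the pivot; loose, it stands across.
- clamp (a joint): Knob angle, rad: 0 = fully loose (stop), 1.3 = fully tight (stop); grows clockwise seen from above. Below 0.7 the head swings freely; from about 0.8 a brake pad presses on the turntable; above 1.1 the head is clamped. It turns against 0.1 to 0.25 N m and stays where it is left. It starts tight.
- head_grip (a point): Middle of the white sensor head, a block 50 mm along its arm (x), 36 wide (y), 62 tall (top 19 mm above this point). The frame turns with it: x points level, outwards from the pivot; z up. The vertical pivot axis (a capped vial stands on it) is 110 mm from here along -x. The head swings 57 degrees either way of mid; loose, it takes about 1 N and stays where left. A thin white pointer ends 149 mm from the pivot.
- mark_wide: The angle mark: a low round steel stud 26 mm across, 10 tall, fixed on the dark base plate 170 to 202 mm from the pivot, beyond the pointer's sweep, 28 to 39 degrees to the left or right of mid. Origin at the centre of its underside, 18 mm above the table. A thin stud, 10 mm across, stands on the other side and is not meant.

How it is judged:
On the way, in this order (a step that is already met when the one before it is completed fails the run):
1. the clamp knob is loosened (value of joint clamp below 0.7 rad), for 0.1 s.
2. with the knob loose, the head's arm points at the wide stud, within 20 mm sideways (value of joint clamp below 0.8 rad and y of mark_wide in the frame of head_grip between -0.02 and 0.02 m), for 0.2 s.
3. the knob is tightened again (value of joint clamp above 1.1 rad), for 0.2 s.
At the end, for the whole second after the job is handed in: The knob is tight (beyond 1.1 rad of its 1.3) and the line of the head's arm passes within 20 mm of the centre of the wide stud (value of joint clamp above 1.1 rad and y of mark_wide in the frame of head_grip between -0.02 and 0.02 m); the robot touches nothing.
It also fails if it takes over 61 s, if anything falls off the work surface, if the arm or the gripper's body presses on something with over 40 N, if the wrist force passes 120 N, or if a joint passes its speed limit or range.

## Working session

There is one attempt and no reset: what is moved stays moved. The work goes in short steps, each a Python script; the robot and the scene stay as the last script left them, time stands still between calls to the robot, and variables do not carry over. Pictures are saved under pics/ and viewed, at most 10 in all, crops included, and the job is handed in when it is done.

```bash
mkdir -p pics; cat > h.py <<'E'
import numpy as np, cv2
from cell import ctrl, kin, eyes
def save(n,f):
    p,d=eyes.read_camera(n); cv2.imwrite(f'pics/{f}.png',p[:,:,::-1]); np.savez(f'pics/{f}.npz',p=p,d=d); return p,d
def cam(n):
    c=eyes.camera_params(n); R=cv2.Rodrigues(np.array(c['rvec'],float))[0]; return np.array(c['K']),R,np.array(c['tvec'],float).ravel()
def onplane(n,uv,z):
    K,R,t=cam(n); o=-R.T@t; r=R.T@np.linalg.inv(K)@np.array([uv[0],uv[1],1.]); return o+r*(z-o[2])/r[2]
def cloud(n,d):
    K,R,t=cam(n); v,u=np.mgrid[:400,:640]; c=np.stack([u,v,np.ones_like(u)],-1)@np.linalg.inv(K).T*d[...,None]; return (c-t)@R
E
python3 - <<'E'
from h import *
for n in('top','side'):
    save(n,n+'0'); K,R,t=cam(n); print(n,K[0,0],-R.T@t,R[2])
print(ctrl.state())
E
```

```text
top 492.5343747981644 [ 0.45950906 -0.01060369  0.83736907] [ 0.09316932  0.01941471 -0.99546097]
side 388.9852441830347 [0.53592084 0.61191758 0.44620321] [-0.01182098 -0.8729606  -0.48764748]
{'time_s': 0.1, 'joint_pos': array([ 1.22703120e+00,  3.20204898e-01,  1.56552938e+00, -8.01934319e-06,
        1.25740129e+00, -2.00064481e-02]), 'dq': array([ 0.00106625, -0.00070212, -0.00293918,  0.00062436,  0.00080551,
        0.00202418]), 'joint_efforts': array([ 6.09139370e-04, -4.13334846e+01, -2.32510793e+01,  7.28020398e-02,
        4.22576303e-02, -5.07246511e-05]), 'ee_pos': array([0.18278188, 0.5447077 , 0.21322834]), 'tcp_rot': array([-5.06292968e-01, -3.10025157e+00,  2.38558842e-03]), 'wrist_force': array([-0.2845076 ,  0.40715834, -0.30237448]), 'ft_torque': array([ 0.03113308, -0.0118251 ,  0.05378897]), 'gripper_force': 0.0, 'gripper_width': 0.9991900266400792}
```

View pics/top0.png

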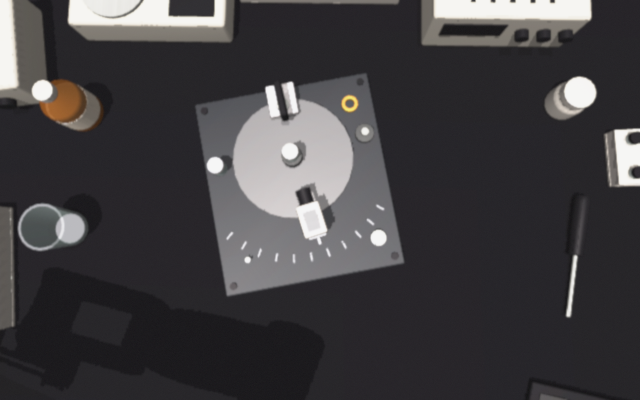

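View pics/side0.png

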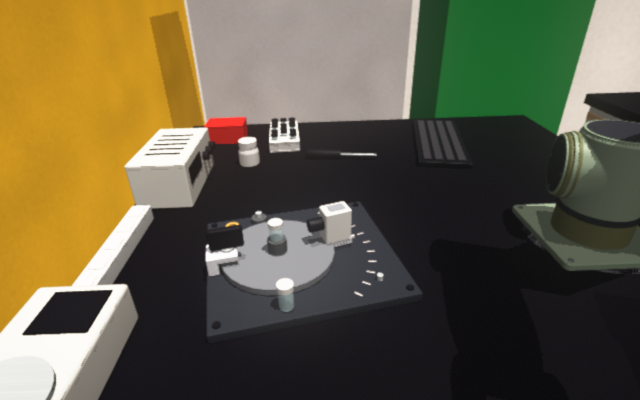

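The top view shows the knob at (283,101), vial (290,153), head (311,215), wide stud (378,238) and thin stud (248,260). The side view confirms the layout, with the knob far from the robot and a loose vial on the plate.

```bash
python3 - <<'E'
from h import *
z=np.load('pics/top0.npz'); p,d=z['p'].astype(int),z['d']; P=cloud('top',d)
for nm,(u,v) in dict(stud=(378,238),thin=(248,260),vial=(290,151),head=(312,216),knob=(282,100),plate=(270,280),tt=(260,180),sv=(215,163),sm=(365,131)).items():
    w=P[v-2:v+3,u-2:u+3].reshape(-1,3); print(nm,np.median(w,0).round(4))
br=p.max(2)
def cen(x0,x1,y0,y1,zl,zh,c=None):
    m=np.zeros(br.shape,bool); m[y0:y1,x0:x1]=True; m&=(P[...,2]>zl)&(P[...,2]<zh)
    if c is not None:m&=c
    q=P[m]; r=cv2.minAreaRect((q[:,:2]*1000).astype(np.float32)); print(m.sum(),q.mean(0).round(4),q[:,2].min().round(3),q[:,2].max().round(3),r)
print('stud');cen(365,392,225,252,.02,.05,br>150)
print('knob');cen(262,305,75,128,.095,.2,br<80)
print('head');cen(290,335,195,245,.10,.2,br>120)
print('vial');cen(275,305,138,170,.07,.2,br>120)
g=(br>60)&(br<200)&(P[...,2]>.02)
E
python3 - <<'E'
import cv2
i=cv2.imread('pics/top0.png')[60:310,180:420]; cv2.imwrite('pics/c0.png',cv2.convertScaleAbs(cv2.resize(i,None,fx=2.4,fy=2.4,interpolation=2),alpha=1.5,beta=20))
E
```

```text
stud [ 0.4678 -0.0884  0.0283]
thin [0.4276 0.1236 0.0264]
vial [0.5976 0.054  0.0919]
head [0.4981 0.0177 0.095 ]
knob [0.6769 0.0682 0.0937]
plate [0.3953 0.0876 0.0174]
tt [0.5592 0.1073 0.032 ]
sv [0.5813 0.1758 0.0627]
sm [ 0.6427 -0.0643  0.04  ]
stud
202 [ 0.4694 -0.0882  0.0277] 0.02 0.031 ((470.13323974609375, -86.2510986328125), (29.503517150878906, 26.43246078491211), 58.11286544799805)
knob
65 [0.6817 0.0719 0.096 ] 0.095 0.098 ((680.6253051757812, 70.84721374511719), (54.73447036743164, 9.143027305603027), 13.643488883972168)
head<stdin>:9: RuntimeWarning: Mean of empty slice.
  ret = um.true_divide(
Traceback (most recent call last):
ValueError: zero-size array to reduction operation minimum which has no identity
```

View pics/c0.png

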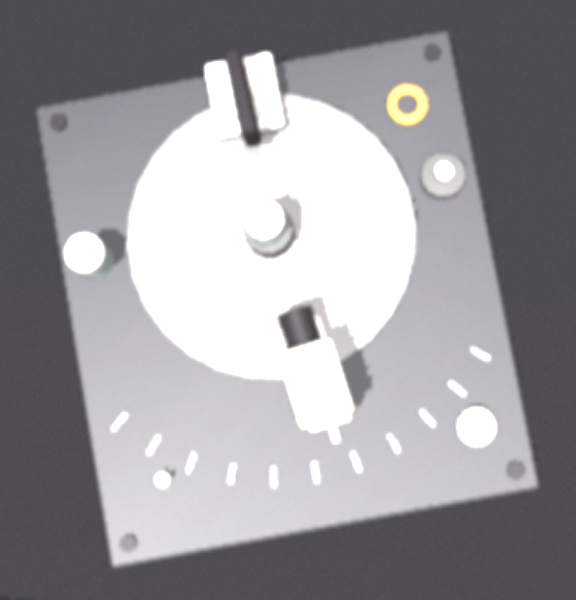

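The crop gives clearer edges: knob bar ends (234,55)–(253,140), vial cap (266,220), head top with its pointer tip near (336,440), wide stud (477,427) in crop pixels. The knob is tight, since the bar points at the vial.

```bash
python3 - <<'E'
from h import *
z=np.load('pics/top0.npz'); p,d=z['p'].astype(int),z['d']; P=cloud('top',d)
f=lambda u,v,zz:onplane('top',(u/2.4+180-.3,v/2.4+60-.3),zz)
a,b=f(234,55,.096),f(253,140,.096); k=(a+b)/2; print('knob',k,np.linalg.norm(a-b),np.degrees(np.arctan2(*(b-a)[1::-1])))
br=p.max(2)
m=((br>85)&(abs(P[...,2]-.032)<.006)).astype(np.uint8); m[:,:225]=0;m[:,365:]=0;m[:95]=0;m[222:]=0
c=max(cv2.findContours(m,0,1)[0],key=cv2.contourArea); h=cv2.convexHull(c); e=cv2.fitEllipse(h); print(e, 'disc centre',onplane('top',e[0],.032))
v=onplane('top',(290.5,151.5),.092); print('vial',v)
s=f(477,427,.028); t=f(162,480,.028); print('stud',s,'thin',t)
m=(br>150)&(P[...,2]>.085); m[:190]=0;m[250:]=0;m[:,:290]=0;m[:,335:]=0
q=P[m]; print('head',m.sum(),q.mean(0),cv2.minAreaRect((q[:,:2]*1000).astype(np.float32)))
for n,c in(('v',v),('disc',onplane('top',e[0],.032))):
    g=lambda x:(np.degrees(np.arctan2(*(x-c)[1::-1]))%360,np.linalg.norm((x-c)[:2]))
    print(n,'knob',g(k),'stud',g(s),'thin',g(t),'head',g(q.mean(0)),'ptr',g(f(336,440,.04)))
m=(P[...,2]>.11)&(d>0); q=P[m]; r=np.linalg.norm(q[:,:2]-[.6,.05],axis=1); print('tall',np.sort(r)[:3],q[r.argmin()],q[:,2].max())
E
```

```text
knob [0.67574181 0.06930047 0.096     ] 0.05736651243385879 -166.06652351674418
((292.6453857421875, 157.9832763671875), (118.61712646484375, 120.08047485351562), 71.99064636230469) disc centre [0.59692846 0.0543474  0.032     ]
vial [0.59669734 0.05306834 0.092     ]
stud [ 0.46844961 -0.08916117  0.028     ] thin [0.42807643 0.12465894 0.028     ]
head 777 [0.49388638 0.01903109 0.09486604] ((485.953857421875, 16.459095001220703), (67.1856689453125, 35.885963439941406), 18.260398864746094)
v knob (np.float64(11.60461296132567), np.float64(0.08069392957743116)) stud (np.float64(227.9591561406476), np.float64(0.19151165262824443)) thin (np.float64(156.9956045316658), np.float64(0.18318904699769425)) head (np.float64(198.3179661483901), np.float64(0.10829879443645814)) ptr (np.float64(198.54963093587764), np.float64(0.14663548078311517))
disc knob (np.float64(10.742904323094592), np.float64(0.08021931551053856)) stud (np.float64(228.16288374502415), np.float64(0.19261755887297857)) thin (np.float64(157.39270655293282), np.float64(0.18290631945848496)) head (np.float64(198.91846998380703), np.float64(0.10892618063724376)) ptr (np.float64(198.99281262703198), np.float64(0.14726590068038173))
tall [0.29883733 0.2990682  0.29970343] [ 0.80533092 -0.1671243   0.11054483] 0.13293975474731562
```

```bash
cat >> h.py <<'E'
def rv(yaw): # tool down, tool x along yaw (rad)
    c,s=np.cos(yaw),np.sin(yaw); return cv2.Rodrigues(np.array([[c,s,0],[s,-c,0],[0,0,-1.]]))[0].ravel()
KN=np.array([.6785,.071]); PV=np.array([.597,.054])
E
python3 - <<'E'
from h import *
for off in(0,np.pi):
    for nm,xy,y in(('tight',KN,np.radians(13.4)),('loose',KN,np.radians(13.4)+1.28),*[(f'head{g}',PV+.11*np.array([np.cos(np.radians(g)),np.sin(np.radians(g))]),np.radians(g)) for g in(198.7,228)]):
        q=kin.solve_ik(np.r_[xy,.063],rv(y+off)); print(nm,off,None if q is None else np.round(q,3))
E
```

```text
tight 0 [0.087 0.599 1.496 0.    1.047 1.424]
loose 0 [ 0.087  0.599  1.496 -0.     1.047  0.144]
head198.7 0 [ 0.015  0.346  1.96  -0.     0.836 -1.883]
head228 0 [-0.075  0.387  1.89  -0.     0.865 -2.483]
tight 3.141592653589793 [ 0.087  0.599  1.496 -0.     1.047 -1.717]
loose 3.141592653589793 None
head198.7 3.141592653589793 [ 0.015  0.346  1.96  -0.     0.836  1.259]
head228 3.141592653589793 [-0.075  0.387  1.89   0.     0.865  0.658]
```

```bash
python3 - <<'E'
from h import *
Y=np.radians(13.4)
ctrl.command_gripper(.55)
ctrl.move_ptp(np.r_[KN,.16],rv(Y))
save('side','s1'); save('top','t1')
print(ctrl.move_l(np.r_[KN,.063],.08,max_force=12), ctrl.state()['ee_pos'])
ctrl.command_gripper(0,55)
s=ctrl.state(); print(s['time_s'],s['gripper_width'],s['gripper_force'],s['wrist_force'],s['ee_pos'])
E
```

```text
False [0.67896298 0.07102865 0.063709  ]
5.45 0.1292031014997689 54.999825954437256 [-0.43962772  5.22970272  0.10495718] [0.67807325 0.07290537 0.06306109]
```

```bash
sed -i 's/KN=np.array(\[.6785,.071\])/KN=np.array([.678,.0735])/' h.py; python3 - <<'E'
from h import *
Y=np.radians(13.4)
def p():
    s=ctrl.state(); print(round(s['time_s'],2),s['joint_pos'][5].round(3),s['gripper_width'].round(3),s['wrist_force'].round(1),s['ft_torque'].round(2),s['ee_pos'].round(4))
for a in(.0,.3,.6,.9,1.15,1.27):
    ctrl.move_j(kin.solve_ik(np.r_[KN,.063],rv(Y+a))); p()
ctrl.command_gripper(.35); p()
ctrl.move_l(np.r_[KN,.17],.15)
ctrl.move_ptp([.45,.30,.25],rv(np.pi)); save('top','t2'); p()
E
```

```text
Traceback (most recent call last):
AttributeError: 'float' object has no attribute 'round'
```

```bash
cat >> h.py <<'E'
def p():
    s=ctrl.state(); print(*[np.round(s[k],3) for k in('time_s','gripper_width','wrist_force','ft_torque','ee_pos')],np.round(s['joint_pos'][5],3))
E
python3 - <<'E'
from h import *
Y=np.radians(13.4)
for a in(.0,.3,.6,.9,1.15,1.27):
    ctrl.move_j(kin.solve_ik(np.r_[KN,.063],rv(Y+a))); p()
ctrl.command_gripper(.35); p()
ctrl.move_l(np.r_[KN,.17],.15)
ctrl.move_ptp([.45,.30,.25],rv(np.pi)); save('top','t2'); p()
E
```

```text
5.95 0.133 [-0.411 -3.747  1.076] [-0.561  0.153  0.04 ] [0.678 0.073 0.063] 1.428
6.342 0.127 [ 1.817 -4.565  0.295] [-1.021  0.06   0.157] [0.678 0.072 0.063] 1.131
6.733 0.126 [ 1.247 -6.75  -0.218] [-1.294 -0.174  0.117] [0.679 0.072 0.063] 0.831
7.125 0.124 [ 3.403 -7.207 -1.277] [-1.444 -0.417  0.089] [0.679 0.071 0.063] 0.531
7.475 0.128 [ 4.458 -9.019 -1.305] [-1.481 -0.636  0.154] [0.68  0.071 0.063] 0.28
7.725 0.129 [ 4.927 -8.231 -2.951] [-1.54  -0.741  0.111] [0.68  0.071 0.063] 0.161
8.233 0.349 [-0.687 -0.066  0.766] [-0.083  0.074 -0.011] [0.678 0.074 0.063] 0.158
10.4 0.355 [-0.386 -0.751 -0.768] [ 0.014 -0.024  0.027] [0.451 0.299 0.249] -1.004
```

View pics/t2.png

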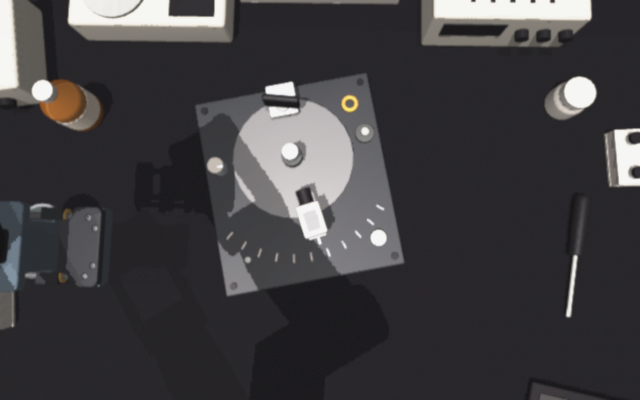

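The knob bar now stands across at (282,101), so it is loose; the head is unmoved at (311,215). Next I grip and swing the head.

```bash
sed -i 's/KN=np.array(\[.678,.0735\])/KN=np.array([.680,.071])/' h.py; python3 - <<'E'
from h import *
def hp(g,z,r=.11): g=np.radians(g); return np.r_[PV+r*np.array([np.cos(g),np.sin(g)]),z], rv(g+np.pi)
ctrl.command_gripper(.8)
ctrl.move_ptp(*hp(198.7,.17)); 
print(ctrl.move_l(hp(198.7,.058)[0],.08,max_force=10)); p()
ctrl.command_gripper(0,10); p()
for g in np.linspace(198.7,228,8)[1:]:
    ctrl.move_j(kin.solve_ik(*hp(g,.058))); p()
ctrl.dwell(.3); ctrl.command_gripper(.75); p()
ctrl.move_l(hp(228,.17)[0],.15)
ctrl.move_ptp([.45,.30,.25],rv(np.pi)); save('top','t3'); p()
E
```

```text
False
14.675 0.803 [ 0.074 -0.351  0.427] [-0.098  0.191  0.014] [0.493 0.019 0.058] 1.259
15.325 0.399 [-1.07   1.689  0.871] [0.18  0.249 0.188] [0.493 0.019 0.058] 1.259
15.575 0.4 [-0.16   3.125  0.448] [0.421 0.245 0.468] [0.496 0.012 0.058] 1.172
15.825 0.398 [-0.061  3.253  0.736] [0.368 0.202 0.404] [0.499 0.004 0.058] 1.086
16.075 0.395 [-0.138  3.232  1.677] [0.379 0.209 0.393] [ 0.503 -0.003  0.058] 1.0
16.325 0.4 [-0.184  1.872  1.43 ] [0.333 0.291 0.469] [ 0.507 -0.009  0.058] 0.914
16.575 0.396 [-0.234  2.849  2.191] [0.221 0.312 0.395] [ 0.512 -0.016  0.058] 0.829
16.825 0.396 [-1.562  2.196  2.521] [0.145 0.351 0.347] [ 0.517 -0.022  0.058] 0.745
17.075 0.401 [-3.067  1.268  2.399] [-0.065  0.43   0.35 ] [ 0.523 -0.028  0.058] 0.662
18.033 0.751 [-0.143 -0.563 -0.12 ] [-0.111  0.107  0.031] [ 0.523 -0.028  0.058] 0.658
20.458 0.754 [0.318 0.43  0.101] [ 0.096  0.027 -0.021] [0.45  0.299 0.249] -1.004
```

```bash
cat > chk.py <<'E'
from h import *
import sys
z=np.load(f'pics/{sys.argv[1]}.npz'); q,d=z['p'].astype(int),z['d']; P=cloud('top',d)
m=(q.max(2)>120)&(P[...,2]>.085)&(np.hypot(P[...,0]-.597,P[...,1]-.054)<.14)&(P[...,0]<.57)
h=P[m].mean(0)[:2]; S=np.array([.4687,-.0888]); a=np.arctan2(*(h-PV)[::-1]); v=S-PV
print(m.sum(),h,np.linalg.norm(h-PV),np.degrees(a),'offset mm',1e3*(np.cos(a)*v[1]-np.sin(a)*v[0]))
E
python3 chk.py t3
python3 -c "
import cv2
i=cv2.imread('pics/t3.png')[60:310,180:420]; cv2.imwrite('pics/c3.png',cv2.convertScaleAbs(cv2.resize(i,None,fx=2.4,fy=2.4,interpolation=2),alpha=1.5,beta=20))"
```

```text
774 [ 0.52473751 -0.0272475 ] 0.10873373120724909 -131.6502746224306 offset mm -0.9653882450703505
```

View pics/c3.png

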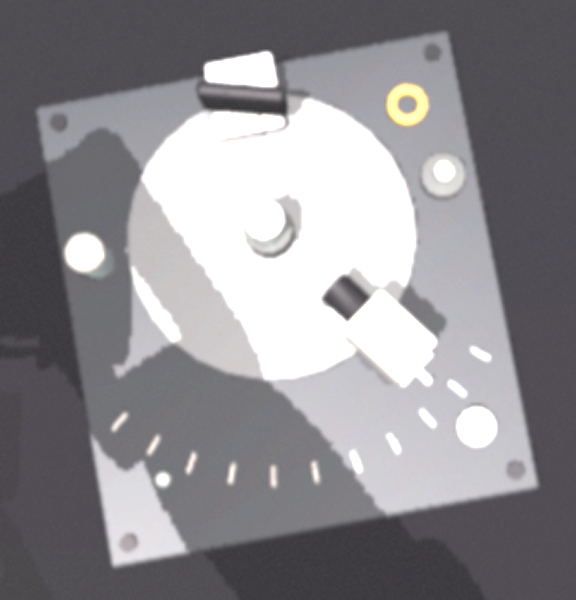

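The head's pointer (430,382) now aims at the wide stud (477,427), about 1 mm off sideways; the knob is still across at (242,98). Now I tighten.

```bash
python3 - <<'E'
from h import *
Y=np.radians(13.4)
ctrl.command_gripper(.4)
ctrl.move_ptp(np.r_[KN,.16],rv(Y+1.27))
print(ctrl.move_l(np.r_[KN,.063],.08,max_force=12)); p()
ctrl.command_gripper(0,58); p()
for a in(1.0,.7,.4,.2,.1,.02):
    ctrl.move_j(kin.solve_ik(np.r_[KN,.063],rv(Y+a))); p()
ctrl.dwell(.3); p()
ctrl.command_gripper(.4); p()
ctrl.move_l(np.r_[KN,.17],.15)
ctrl.move_ptp([.45,.30,.25],rv(np.pi)); save('top','t4'); p()
E
python3 chk.py t4
python3 -c "
import cv2
i=cv2.imread('pics/t4.png')[60:310,180:420]; cv2.imwrite('pics/c4.png',cv2.convertScaleAbs(cv2.resize(i,None,fx=2.4,fy=2.4,interpolation=2),alpha=1.5,beta=20))"
```

```text
False
23.758 0.401 [-0.559  0.356 -0.944] [-0.101  0.037 -0.013] [0.68  0.071 0.064] 0.154
24.258 0.13 [ 0.436 -0.306  0.647] [-0.122 -0.051 -0.111] [0.68  0.071 0.063] 0.154
24.625 0.13 [-2.083  0.134  4.025] [-0.051  0.309 -0.055] [0.68  0.071 0.063] 0.421
25.017 0.13 [-4.803  2.257  4.878] [ 0.263  0.955 -0.102] [0.679 0.071 0.063] 0.72
25.408 0.134 [-5.551  4.221  5.418] [ 0.583  1.161 -0.086] [0.679 0.072 0.063] 1.021
25.717 0.132 [-6.339  5.22   6.455] [ 0.717  1.267 -0.111] [0.678 0.072 0.063] 1.221
25.967 0.129 [-6.282  5.613  5.793] [ 0.764  1.302 -0.057] [0.678 0.073 0.063] 1.321
26.217 0.126 [-6.434  5.991  6.387] [ 0.945  1.351 -0.084] [0.678 0.073 0.063] 1.401
26.517 0.129 [-7.251  4.822  6.125] [ 0.916  1.333 -0.16 ] [0.678 0.073 0.063] 1.401
27.083 0.398 [-0.325  0.349 -0.156] [-0.078  0.142 -0.06 ] [0.68  0.071 0.063] 1.404
30.067 0.399 [ 0.442 -0.298 -0.525] [ 0.006 -0.006  0.046] [0.45 0.3  0.25] -1.004
779 [ 0.52471756 -0.02724873] 0.10874790300606466 -131.6576963502859 offset mm -0.9405219046831614
```

View pics/c4.png

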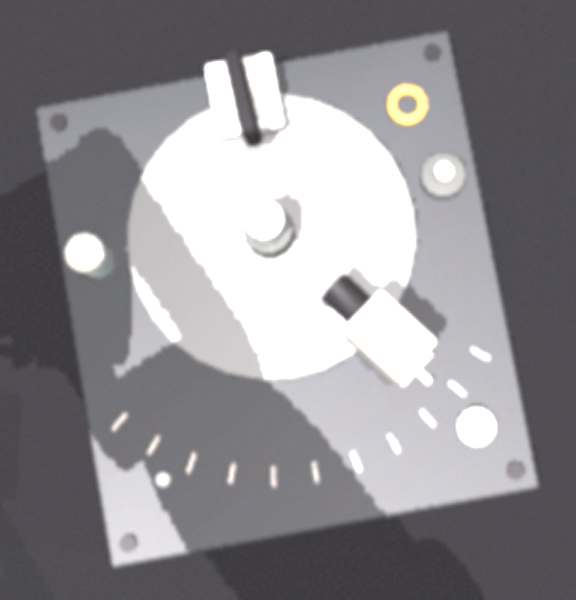

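The bar is back in its starting direction, (234,55)–(253,140), so the knob is tight. The head still points at the wide stud and has not shifted.

```bash
python3 -c "
from h import *
print(ctrl.job_done())"
```

```text
the job is handed in; nothing more can be done
None
```

I loosened the clamp, swung the head to the wide stud (about 1 mm off sideways by camera), turned the knob back to its tight position and handed the job in after about 30 s; no verdict was returned.

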